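# Find the stamped crate and push it to the dispatch line

### The job

One of these two empty wooden crates has its owner's mark burnt into its underside: without picking either up, check first the one on the robot's left, then the other, by pushing with the fingertips so that it tips towards the robot on its near edge against the stop strip, steeply enough (some 55 degrees) for the camera across the table to see its underside, and after a moment letting it gently back down flat. Then push the marked crate, flat on the board, away from the robot until its whole far edge lies on the strip of masking tape, and leave the other crate at the stop strip and the tape roll, pencil and cup where they are.

Things in the scene. Friction and masses are not known exactly. Their poses are not given: they have to be found in the camera images.
- board: Fixed brown MDF packing board on the table, 400 (its x) x 640 (y) x 9 mm; its top, where the work is done, is 9 mm above the table. Origin: centre of its underside; x away from the robot, y to its left, z up. A dark wooden stop strip is screwed on along the robot's side, 22 mm wide, full length, standing 7 mm above the board's top; its far face is at x = -178 mm of the board.
- line_mid (a point): Dispatch line: straight strip of pale masking tape on the board, 50 mm wide (its x), 600 mm long (its y), parallel to the stop strip within 4 degrees, 230 to 265 mm beyond its far face; flat, nothing catches on it. The point is the middle of the strip at its surface; x across it, away from the robot, y along it to the left.
- crate_a: The crate WITH the mark (a dark burnt ring, 84 mm across, with a branched bar in it, centred on the underside). Open empty crate of pale wood, 130 (its x) x 160 (y) x 60 mm high, 0.2 to 0.33 kg. Starts left or right at random, flat on the board, its near long side along the stop strip, 2 to 16 mm from it. Origin: centre of the underside; x away from the robot, z up.
- crate_b: The crate WITHOUT the mark, otherwise the same, on the other side. Both: walls 8 mm, floor 6 mm, inside 114 x 144 mm with 14 mm square posts in the corners; the long sides (facing -x and +x) are two slats each, 6 to 26 and 34 to 60 mm above the underside; the ends are closed. Origin as crate_a.
- crate_a_near_edge (a point): Middle of crate_a's lower edge nearest the robot (crate x = -65 mm, underside). The crate turns on this edge when tipped; it is kept from sliding towards the robot by the stop strip and creeps up to 12 mm away from it as the near side leans over the strip.
- crate_a_far_edge (a point): Middle of crate_a's lower edge farthest from the robot (crate x = +65 mm, underside). A push of 3 to 12 N towards the robot, high on the outside of the far long side, slides it to the stop strip and tips it. Centre of mass some 23 mm above the underside: below about 65 degrees it falls back flat if let go.
- crate_a_far_left (a point): Left (+y) end of crate_a's far lower edge (crate x = +65, y = +80 mm, underside).
- crate_a_far_right (a point): Right (-y) end of crate_a's far lower edge (crate x = +65, y = -80 mm, underside).
- crate_b_near_edge (a point): Middle of crate_b's lower edge nearest the robot; it behaves as crate_a's.
- crate_b_far_edge (a point): Middle of crate_b's lower edge farthest from the robot; it behaves as crate_a's.
- tape_roll: Bystander: loose roll of blue tape, flat on the board beyond the line, 104 mm across, 36 mm high; origin: centre of its underside.
- pencil: Bystander: loose flat yellow carpenter's pencil, 174 x 14 x 8 mm, lying along x on the board between the crates, point away from the robot; origin: underside, 75 mm from its blunt end.
- mug: Bystander: loose steel cup, 80 mm across, 90 mm high, on the table right of the board; origin: centre of its underside.
Things that resemble listed ones, but are neither listed nor needed, are in the scene too. What is shaped like the crate_b but green or red is not meant.

How it is judged (in metres and radians):
On the way, in this order (a step that is already met when the one before it is completed fails the run):
1. the left crate is tipped towards the robot on its near edge, at the stop strip, by more than 43 degrees for 0.4 s (((y of crate_a_near_edge in the frame of board above 0 m and angle between crate_a's own z axis and vertical above 0.75 rad and height (world z) of crate_a_far_edge above 0.07 m and x of crate_a_near_edge in the frame of board below -0.12 m) or (y of crate_b_near_edge in the frame of board above 0 m and angle between crate_b's own z axis and vertical above 0.75 rad and height (world z) of crate_b_far_edge above 0.07 m and x of crate_b_near_edge in the frame of board below -0.12 m))), for 0.4 s.
2. the left crate is flat on the board again (((y of crate_a_near_edge in the frame of board above 0 m and angle between crate_a's own z axis and vertical below 0.06 rad and height (world z) of crate_a below 0.014 m) or (y of crate_b_near_edge in the frame of board above 0 m and angle between crate_b's own z axis and vertical below 0.06 rad and height (world z) of crate_b below 0.014 m))), for 0.2 s.
3. the right crate is tipped towards the robot on its near edge, at the stop strip, by more than 43 degrees for 0.4 s (((y of crate_a_near_edge in the frame of board below 0 m and angle between crate_a's own z axis and vertical above 0.75 rad and height (world z) of crate_a_far_edge above 0.07 m and x of crate_a_near_edge in the frame of board below -0.12 m) or (y of crate_b_near_edge in the frame of board below 0 m and angle between crate_b's own z axis and vertical above 0.75 rad and height (world z) of crate_b_far_edge above 0.07 m and x of crate_b_near_edge in the frame of board below -0.12 m))), for 0.4 s.
4. the right crate is flat on the board again (((y of crate_a_near_edge in the frame of board below 0 m and angle between crate_a's own z axis and vertical below 0.06 rad and height (world z) of crate_a below 0.014 m) or (y of crate_b_near_edge in the frame of board below 0 m and angle between crate_b's own z axis and vertical below 0.06 rad and height (world z) of crate_b below 0.014 m))), for 0.2 s.
At the end, for the whole second after the job is handed in: The marked crate lies flat and still on the board, both ends of its far lower edge on the 50 mm tape; the other is flat and still, under 50 mm from its start and within 40 mm of the stop strip; roll, pencil and cup within 20 mm of their starts (angle between each of crate_a, crate_b's own z axis and vertical below 0.06 rad and height (world z) of each of crate_a, crate_b below 0.014 m and x of crate_a_far_left in the frame of line_mid between -0.025 and 0.025 m and x of crate_a_far_right in the frame of line_mid between -0.025 and 0.025 m and y of crate_a_far_left in the frame of line_mid below 0.3 m and y of crate_a_far_right in the frame of line_mid above -0.3 m and x of crate_b_near_edge in the frame of board below -0.138 m and distance of crate_b from where it was at the start of the episode below 0.05 m and linear speed of each of crate_a, crate_b below 0.01 m/s and distance of each of tape_roll, pencil, mug from where it was at the start of the episode below 0.02 m); the robot touches nothing.
It fails at once if a crate lifted clear of the board (its near and its far lower edge both over 25 mm above it) (height (world z) of each of crate_a_near_edge, crate_a_far_edge above 0.034 m or height (world z) of each of crate_b_near_edge, crate_b_far_edge above 0.034 m).
It fails at once if a crate rolled over (tilt over 80 degrees) (angle between any of crate_a, crate_b's own z axis and vertical above 1.4 rad).
It fails at once if a crate dropped or flung (turning faster than 5 rad/s) (angular speed of any of crate_a, crate_b above 5 rad/s).
It fails at once if the tape roll, pencil or cup moved by more than 20 mm (distance of any of tape_roll, pencil, mug from where it was at the start of the episode above 0.02 m).
It also fails if it takes over 72 s, if anything falls off the work surface, if the arm or the gripper's body presses on something with over 40 N, if the wrist force passes 120 N, or if a joint passes its speed limit or range.

### The arm

A 6-joint arm with a two-finger parallel gripper is mounted at the origin on the work surface. World frame = base frame: x ahead of the robot, y to its left, z up, the work surface at z = 0. Lengths are in mm, angles in rad, forces in N, time in s.
With the tool pointing down it reaches from about 425 to 950 mm from the base axis. Payload 14.7 kg.
Tool frame: the origin (TCP) lies at the very end of the fingers, on their centre line; the grasp point (between the pads) lies 19 mm behind it (env.grip_depth is the distance from the TCP to the grasp point, in mm); z points along the fingers, y is the line along which they close (so a half turn about z gives the same grasp; the last joint's range is limited). The gripper opens to 85 mm and grips with 20 to 120 N. Pads are 22 mm wide; open, the fingers measure 114 mm over their backs; the gripper's body (76 mm by 85 mm) begins 54 mm behind the grasp point. The pads swing forward as they close: fully open they stand 13 mm farther back than shut.
Start: joints at [1.28, 0.48, 1.596, -0, 1.065, -0.047], TCP at [156.88, 630.778, 231.297] pointing down, gripper open.
Joint ranges: [-2.75, 2.75], [-0.82, 2.05], [0.23, 2.67], [-1.56, 4.7], [0.09, 2.69], [-2.92, 2.92]. Speed limits (rad/s): [1.89, 1.89, 2.39, 3.01, 3.01, 3.01].

### API

Orientations are given as a unit quaternion [x, y, z, w].
In Python, from rig import env gives the robot as it stands. The module is installed in compiled form; this text tells all that it offers.
- The arm moves only by the shell command python3 -m crank 'ROWS' [FORCE]. ROWS is JSON, one flat list of numbers, 5 for each row, row after row: the shift along the tool's x, y, z in mm, then the turn about the tool's z in degrees, then the finger opening in mm, from 0 to 85.4. In form: [tx, ty, tz, turn, claw, tx, ty, tz, turn, claw, ...]. A call has 1 to 5 rows; each row shifts and turns the commanded pose from where the row before left it, along the tool's axes as they then stand; what a row does not reach is not made up. A row lasts 1/12 s, in which the tool goes at most 41.7 mm and 7.16 degrees, less where a joint would pass 70% of its speed; a pose out of reach is approached as far as the arm can. A call with a gripper value outside its range is refused whole. The fingers move at their own pace and stop on an object; FORCE is the grip in N (left out, the last holds). Time passes only in rows, so rows that do not move let the fingers close. It gives the time, the measured TCP pose, the force, the opening and the grip force at its end, in the units of the state.
- env.read_state(): the state, without advancing time (a new reading comes with each control period).
- env.grab_frame(name): name is "scene" or "top" or "wrist"; returns a dict with "frame" (480x640x3 uint8, red, green, blue), "intrinsics" (3x3 intrinsics, pixels), "k1" (the pictures are not rectified: a ray, as slopes to the right and down, at radius r is drawn at 1 + k1 r^2 times it, then the intrinsics apply), "position" and "orientation" of the camera in the world; the wrist camera has in their place "hand_eye" (4x4, takes a point from camera to tool coordinates, whose origin is the TCP and whose axes are the flange's). Camera axes: x right, y down, z forward; pixel columns grow to the right and rows downward; lengths in mm; the calibration is good to about 2 mm. A picture is of the moment at which its call begins: read the wrist's pose just before it. There is no depth.
- env.job_done(): hands the job in; it is judged then, once.
Trained networks look in the newest picture that a camera, given by its name, has taken for a name from the list of things; names that differ only in an ending like _2 or _b are one class to them, and where a whole thing is asked for, a point or a joint stands for the part that bears it (a point fixed in the world has none). Each returns a list of dicts, best first, with "score" (0 to 1); they miss things now and then, are a little off and sometimes report something else, mostly with a low value. They report only what shows in the picture. A call takes as long as a camera call. They do not tell look-alikes from the thing itself.
- env.search_frame(camera, thing): "at" ([row, column] in pixels, amid what is visible of it).
- env.cut_out(camera, thing): "mask" (480x640 bool, what is visible of it) and "at" ([row, column] in pixels, amid what is visible of it).
- env.place_of(camera, thing): "at" ([row, column] in pixels: a listed point, or the origin of a listed thing).
The state is a dict: "clock": time; "joint_pos": joint angles; "qvel": joint speeds; "joint_efforts": joint torques, N m; "position": TCP position; "eef_rot": TCP orientation; "force": force on the tool from outside, world axes, zero at the start; "wrist_torque": the same for the moment, N m; "grip_width": finger opening in mm; "finger_force": force on a finger pad.
Only numpy, scipy, OpenCV 4.12 (cv2) and the standard library are available. Lean on these libraries where they do the work, as an engineer would, in place of code of your own. Each camera call takes 0.05 s, during which the arm holds its last target. There are 200 camera calls.

## Working session

There is one attempt and no reset: what is moved stays moved. The work goes in short steps, Python scripts to look and compute and a shell command to move; the robot and the scene stay as the last step left them, time stands still between calls to the robot, and variables do not carry over. Pictures are saved under pics/ and viewed, at most 10 in all, crops included, and the job is handed in when it is done.

```bash
mkdir -p pics
cat > h.py <<'E'
import numpy as np, cv2
from rig import env
from scipy.spatial.transform import Rotation as R
def cam(f):
    K=np.array(f["intrinsics"]);o=np.array(f["orientation"])
    Rm=R.from_quat(o).as_matrix() if o.size==4 else o
    return K,f["k1"],np.array(f["position"]),Rm
def ray(f,rc):
    K,k1,p,Rm=cam(f)
    d=np.array([(rc[1]-K[0,2])/K[0,0],(rc[0]-K[1,2])/K[1,1]]);u=d.copy()
    for _ in range(20): u=d/(1+k1*(u@u))
    return p,Rm@np.array([u[0],u[1],1])
def onz(f,rc,z):
    p,d=ray(f,rc);return p+d*(z-p[2])/d[2]
def proj(f,P):
    K,k1,p,Rm=cam(f);c=Rm.T@(np.array(P)-p);u=c[:2]/c[2];u=u*(1+k1*(u@u))
    return K[1,1]*u[1]+K[1,2],K[0,0]*u[0]+K[0,2]
def save(f,n): cv2.imwrite(f"pics/{n}.png",cv2.cvtColor(f["frame"],cv2.COLOR_RGB2BGR))
E
python3 - <<'E'
from h import *
for c in("top","scene"):
    f=env.grab_frame(c);save(f,c+"0");print(c,np.round(f["position"]),f["k1"])
    for t,z in(("board",0),("line_mid",9),("crate_a",9),("crate_a_near_edge",9),("crate_a_far_edge",9),("crate_a_far_left",9),("crate_a_far_right",9),("tape_roll",9),("pencil",9),("mug",0)):
        for r in env.place_of(c,t)[:4]:
            print(t,round(r["score"],2),np.round(r["at"]),np.round(onz(f,r["at"],z),1))
s=env.read_state();print(s)
E
```

```text
top [ 458. -108. 1012.] -0.08143080212330625
board 0.6 [199. 306.] [626.4 -59.7   0. ]
line_mid 0.66 [167. 307.] [700.3 -63.4   9. ]
crate_a 0.93 [252. 358.] [ 500.2 -177.2    9. ]
crate_a 0.86 [244. 240.] [524.4  93.3   9. ]
crate_a 0.84 [366. 160.] [248.9 281.6   9. ]
crate_a 0.83 [362. 403.] [ 248.7 -271.1    9. ]
crate_a_near_edge 0.81 [279. 353.] [ 438.9 -163.2    9. ]
crate_a_far_edge 0.62 [219. 360.] [ 576.1 -183.9    9. ]
crate_a_far_edge 0.55 [280. 355.] [ 437.1 -169.3    9. ]
crate_a_far_left 0.95 [218. 323.] [580.1 -98.6   9. ]
crate_a_far_right 0.94 [226. 396.] [ 557.6 -265.4    9. ]
crate_a_far_right 0.65 [144. 318.] [755.5 -91.5   9. ]
tape_roll 0.89 [142. 314.] [760.4 -81.7   9. ]
tape_roll 0.65 [280. 355.] [ 436.9 -169.1    9. ]
pencil 0.87 [225. 299.] [565.5 -42.7   9. ]
mug 0.74 [203. 480.] [ 609.4 -467.3    0. ]
scene [ 901. -875.  656.] -0.05148016854276515
board 0.76 [247. 372.] [619.  -42.6   0. ]
line_mid 0.56 [256. 401.] [698.7 -56.6   9. ]
crate_a 0.81 [164. 300.] [244.6 268.5   9. ]
crate_a 0.81 [254. 195.] [ 253.2 -271.5    9. ]
crate_a 0.69 [261. 307.] [ 5
[... 447 characters left out ...]
 array([ 1.28037510e+00,  4.80190429e-01,  1.59625328e+00,  1.24488288e-05,
        1.06507199e+00, -4.65841463e-02]), 'qvel': array([ 2.41198572e-04, -2.12970420e-05, -3.18450456e-04, -8.63337331e-06,
       -2.61613827e-05, -1.68398802e-03]), 'joint_efforts': array([-1.27972595e-03, -9.50526667e+01, -4.30652833e+01, -1.51224976e-04,
        9.48948327e-04,  4.95031361e-05]), 'position': array([156.90369522, 630.81354422, 231.32021378]), 'eef_rot': array([1.21619722e-01, 9.92576769e-01, 3.88438408e-05, 1.08433747e-06]), 'force': array([ 0.27768773, -0.49685912,  0.05999037]), 'wrist_torque': array([-0.00959454,  0.06478968, -0.03451283]), 'finger_force': 0.0, 'grip_width': 85.2629570647671}
```

View pics/top0.png

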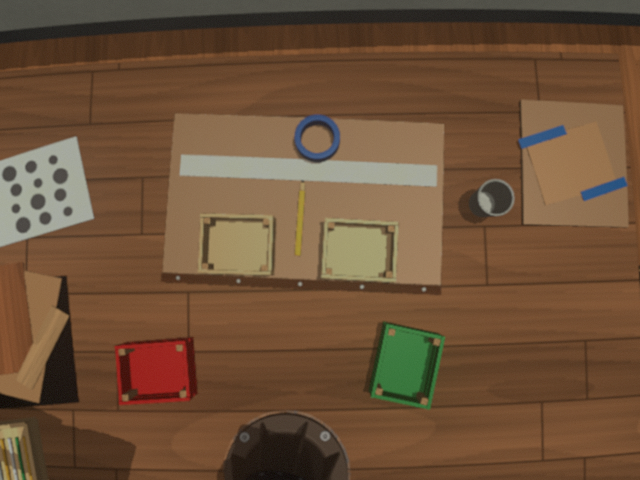

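View pics/scene0.png

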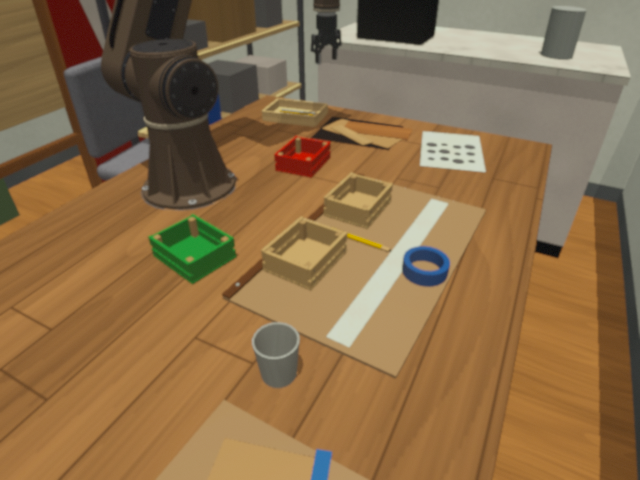

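The top view shows the left crate near (244,240), the right crate near (252,358), the tape strip around row 170, the pencil between the crates at column 300 and the roll at (137,317). The scene view agrees. The green and red crates are decoys off the board. Next I measure the poses precisely.

```bash
cat >> h.py <<'E'
from scipy.optimize import minimize
def box(x,y,t):
    c,s=np.cos(t),np.sin(t)
    return [(x+c*a-s*b,y+s*a+c*b,z) for a in(-65,65) for b in(-80,80) for z in(9,69)]
def fit(views,x0):
    """views: list of (frame, mask)"""
    def cost(q):
        j=0
        for f,m in views:
            w=np.zeros(m.shape,np.uint8)
            h=cv2.convexHull(np.array([proj(f,P)[::-1] for P in box(q[0],q[1],q[2]/1000)],np.float32))
            cv2.fillConvexPoly(w,np.round(h*16).astype(np.int32),1,shift=4)
            j+=1-(w&m).sum()/(w|m).sum()
        return j
    r=minimize(cost,x0,method="Nelder-Mead",options=dict(initial_simplex=np.array(x0)+np.array([[0,0,0],[12,0,0],[0,12,0],[0,0,80]])))
    return r.x,r.fun
def hullmask(m):
    w=np.zeros(m.shape,np.uint8);cs=np.vstack(cv2.findContours(m.astype(np.uint8),0,2)[0])
    cv2.fillConvexPoly(w,cv2.convexHull(cs),1);return w
def crates(fs):
    out={}
    for side,g in(("L",(522,88,-30)),("R",(505,-175,-30))):
        v=[]
        for c,f in fs.items():
            pr=np.array(proj(f,(g[0],g[1],30)))
            k=[r for r in env.cut_out(c,"crate_a") if np.hypot(*(np.array(r["at"])-pr))<25]
            if k: v.append((f,hullmask(k[0]["mask"])))
        out[side]=fit(v,g);
        for one in v: print(side,"single",np.round(fit([one],g)[0],1))
    return out
def tape(f):
    hsv=cv2.cvtColor(f["frame"],cv2.COLOR_RGB2HSV)
    m=((hsv[...,1]<60)&(hsv[...,2]>120)).astype(np.uint8)
    n,l,st,_=cv2.connectedComponentsWithStats(m)
    p=proj(f,(700,30,9));i=l[int(p[0]),int(p[1])]
    cs=cv2.findContours((l==i).astype(np.uint8),0,1)[0][0][:,0]
    P=np.array([onz(f,(q[1],q[0]),9)[:2] for q in cs])
    r=cv2.minAreaRect(P.astype(np.float32));return r,cv2.boxPoints(r)
E
python3 - <<'E'
from h import *
fs={c:env.grab_frame(c) for c in("top","scene")}
for k,(q,j) in crates(fs).items(): print(k,np.round(q,1),round(j,3))
for c,f in fs.items():
    try:
        r,b=tape(f);print(c,"tape",r,np.round(b,1).tolist())
    except Exception as e:print(c,e)
    b=env.cut_out(c,"board")
    if b:
        m=hullmask(b[0]["mask"]);h=cv2.findContours(m,0,1)[0][0]
        a=cv2.approxPolyDP(h,8,True)[:,0];print([np.round(onz(f,(q[1],q[0]),9)[:2],0).tolist() for q in a])
E
```

```text
L single [521.6  92.8 -51.8]
L single [522.6  97.6 -37. ]
R single [ 502.4 -175.5  -78.9]
R single [ 503.  -172.4  -68.6]
L [521.9  93.8 -59.1] 0.071
R [ 502.5 -175.   -79. ] 0.052
top tape ((694.585693359375, -64.1982421875), (600.9573974609375, 51.72822952270508), 86.04500579833984) [[648.0999755859375, -362.20001220703125], [699.7000122070312, -365.70001220703125], [741.0999755859375, 233.8000030517578], [689.5, 237.3000030517578]]
[[834.0, 249.0], [446.0, 276.0], [403.0, -364.0], [797.0, -382.0]]
scene tape ((738.7764892578125, -62.34326171875), (607.3409423828125, 141.90231323242188), 85.89598083496094) [[646.2999877929688, -360.20001220703125], [787.7999877929688, -370.29998779296875], [831.2999877929688, 235.5], [689.7000122070312, 245.60000610351562]]
[[840.0, 248.0], [579.0, 276.0], [428.0, 69.0], [402.0, -359.0], [799.0, -392.0]]
```

```bash
python3 -m crank '[0,0,0,-5.3,60, 0,0,0,-5.3,60]' 30
python3 -m crank '[-25,-26,0,0,60, -25,-26,0,0,60, -25,-26,0,0,60, -25,-26,0,0,60, -25,-26,0,0,60]'
python3 -m crank '[-25,-26,0,0,60, -25,-26,0,0,60, -25,-26,0,0,60, -25,-26,0,0,60, -25,-26,0,0,60]'
python3 -m crank '[-25,-26,0,0,60, -25,-26,0,0,60, -25,-26,0,0,60, -25,-26,0,0,60, -25,-26,0,0,60]'
python3 -m crank '[-25,-25,0,0,60, -25,-25,0,0,60, -25,-25,0,0,60, -25,-25,0,0,60, 0,0,0,0,60]'
```

```text
clock: 1.67
position: [156.9, 630.8, 231.3]
eef_rot: [0.027, 1.0, 0.0, 0.0]
force: [-0.1, -0.2, -0.3]
grip_width: 63.7
finger_force: 0.0
clock: 2.08
position: [274.8, 492.3, 231.4]
eef_rot: [0.029, 1.0, 0.0, 0.0]
force: [0.2, 0.5, 0.3]
grip_width: 60.1
finger_force: 0.0
clock: 2.5
position: [392.1, 355.1, 231.5]
eef_rot: [0.029, 1.0, 0.0, 0.0]
force: [1.2, 0.6, 0.2]
grip_width: 59.9
finger_force: 0.0
clock: 2.92
position: [509.3, 217.8, 231.5]
eef_rot: [0.029, 1.0, 0.0, 0.0]
force: [0.6, 0.4, -0.2]
grip_width: 59.8
finger_force: 0.0
clock: 3.33
position: [606.2, 109.3, 231.3]
eef_rot: [0.031, 1.0, -0.0, 0.001]
force: [-1.0, -0.6, 0.4]
grip_width: 60.3
finger_force: 0.0
```

```bash
python3 -m crank '[-17,-19,0,0,60, 0,0,36,0,60, 0,0,36,0,60, 0,0,36,0,60, 0,0,36,0,60]'
python3 -m crank '[0,0,20,0,60, 0,0,15,0,60, 0,0,0,0,60, 0,0,0,0,60]'
python3 - <<'E'
from h import *
f=env.grab_frame("wrist");save(f,"w1")
print(f["hand_eye"],env.read_state()["position"])
E
```

```text
clock: 3.75
position: [618.2, 93.6, 86.1]
eef_rot: [0.03, 1.0, 0.0, 0.0]
force: [0.8, 0.4, -0.9]
grip_width: 60.2
finger_force: 0.0
clock: 4.08
position: [617.8, 93.8, 51.9]
eef_rot: [0.029, 1.0, -0.0, -0.001]
force: [0.4, -1.1, -0.4]
grip_width: 60.0
finger_force: 0.0
[[-7.35321075e-04 -9.48144381e-01 -3.17839098e-01  8.17798856e+01]
 [ 9.99999300e-01 -4.02470059e-04 -1.11289277e-03  3.64333363e-01]
 [ 9.27262309e-04 -3.17839694e-01  9.48144013e-01 -1.43067540e+02]
 [ 0.00000000e+00  0.00000000e+00  0.00000000e+00  1.00000000e+00]] [618.51501999  93.80857561  52.91981449]
```

View pics/w1.png

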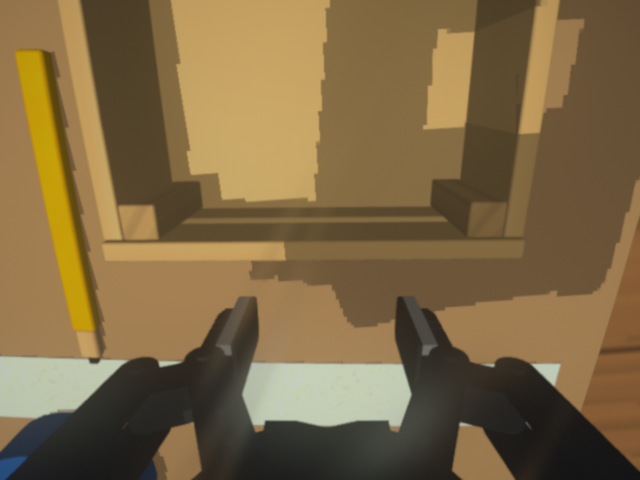

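Wrist view: the far rim lies level at row 250, spanning columns 104–523. The fingertips are centred at about column 320 and the pencil is clear. Now I approach and push to the strip.

```bash
python3 -m crank '[5,0,0,0,60, 5,0,0,0,60, 5,0,0,0,60, 3,0,0,0,60, 0,0,0,0,60]'
python3 -m crank '[2,0,0,0,60, 2,0,0,0,60, 0,0,0,0,60]'
python3 -m crank '[2,0,0,0,60, 2,0,0,0,60, 0,0,0,0,60]'
python3 -m crank '[2,0,0,0,60, 2,0,0,0,60, 0,0,0,0,60]'
python3 - <<'E'
from h import *
f=env.grab_frame("wrist");save(f,"w2");print(env.read_state()["position"],env.read_state()["force"])
for r in env.place_of("wrist","crate_a_far_edge"):print(r)
fs={c:env.grab_frame(c) for c in("scene",)}
for k,(q,j) in crates(fs).items(): print(k,np.round(q,1),round(j,3))
E
```

```text
clock: 4.55
position: [599.3, 94.9, 52.8]
eef_rot: [0.029, 1.0, -0.0, -0.0]
force: [0.3, -0.3, -0.2]
grip_width: 60.1
finger_force: 0.0
clock: 4.8
position: [596.5, 95.1, 52.6]
eef_rot: [0.029, 1.0, 0.0, 0.0]
force: [1.0, -0.6, 1.2]
grip_width: 60.0
finger_force: 0.6
clock: 5.05
position: [593.7, 95.2, 52.9]
eef_rot: [0.029, 1.0, 0.0, 0.002]
force: [7.1, -3.4, 1.6]
grip_width: 60.4
finger_force: 4.0
clock: 5.3
position: [593.1, 95.2, 54.0]
eef_rot: [0.029, 1.0, 0.0, 0.005]
force: [19.9, -7.7, 6.8]
grip_width: 60.2
finger_force: 9.8
[593.08137477  95.18354364  54.04847914] [18.73533567 -8.09712493  7.40104789]
L single [515.9  98.3 -39. ]
R single [ 503.1 -172.6  -73.1]
L [515.9  98.3 -39. ] 0.096
R [ 503.1 -172.6  -73.1] 0.024
```

```bash
python3 -m crank '[1,0,-7,0,60, 2,0,-7,0,60, 2,0,-7,0,60]'
python3 -m crank '[4,0,-6.5,0,60, 4,0,-6.5,0,60, 4,0,-6.5,0,60]'
python3 - <<'E'
from h import *
f=env.grab_frame("scene");save(f,"s2")
E
```

```text
clock: 5.8
position: [584.1, 95.6, 73.8]
eef_rot: [0.03, 1.0, 0.0, 0.001]
force: [2.4, -1.5, 0.7]
grip_width: 59.9
finger_force: 1.1
clock: 6.05
position: [571.1, 96.5, 93.3]
eef_rot: [0.029, 1.0, -0.0, 0.0]
force: [1.9, -1.8, 0.8]
grip_width: 59.8
finger_force: 1.0
```

View pics/s2.png

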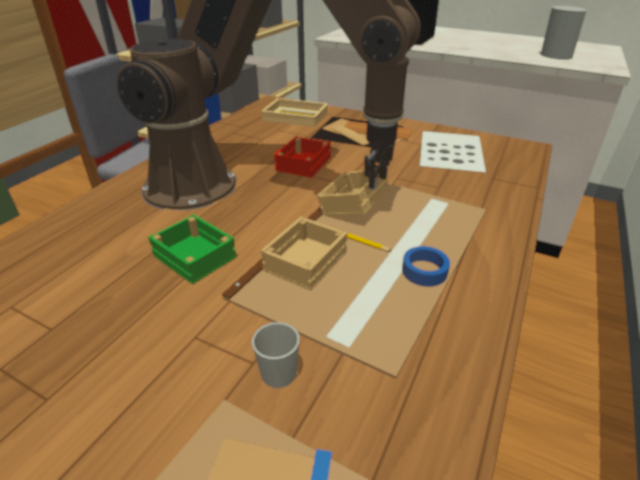

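The scene view shows the left crate at about (350,190), tipped by roughly 20° with the fingers on its far upper slat. I continue the arc.

```bash
python3 -m crank '[5.3,0,-5.5,0,60, 5.3,0,-5.5,0,60, 5.3,0,-5.5,0,60]'
python3 -m crank '[6,0,-4.4,0,60, 6,0,-4.4,0,60, 6,0,-4.4,0,60]'
python3 -m crank '[6.5,0,-3,0,60, 6.5,0,-3,0,60, 6.5,0,-3,0,60]'
python3 -m crank '[4,0,-1,0,60, 4,0,-1,0,60, 3,0,-1,0,60]'
python3 -m crank '[0,0,0,0,60, 0,0,0,0,60, 0,0,0,0,60]'
python3 - <<'E'
from h import *
f=env.grab_frame("scene");save(f,"s3");cv2.imwrite("pics/s3c.png",cv2.resize(cv2.cvtColor(f["frame"],cv2.COLOR_RGB2BGR)[100:300,240:480],None,fx=3,fy=3))
E
```

```text
clock: 6.35
position: [555.5, 97.4, 109.7]
eef_rot: [0.029, 1.0, 0.0, 0.0]
force: [2.7, -1.0, 2.6]
grip_width: 60.2
finger_force: 2.0
clock: 6.6
position: [537.7, 98.5, 123.1]
eef_rot: [0.029, 1.0, 0.0, 0.001]
force: [3.9, -2.3, 5.4]
grip_width: 60.0
finger_force: 3.4
clock: 6.85
position: [519.7, 99.7, 132.9]
eef_rot: [0.029, 1.0, 0.0, 0.002]
force: [7.9, -3.6, 15.7]
grip_width: 59.6
finger_force: 8.9
clock: 7.1
position: [510.1, 100.4, 136.7]
eef_rot: [0.029, 1.0, 0.0, 0.004]
force: [11.3, -5.3, 27.3]
grip_width: 60.0
finger_force: 14.2
clock: 7.35
position: [510.2, 100.4, 136.6]
eef_rot: [0.029, 1.0, 0.0, 0.004]
force: [10.8, -5.4, 26.3]
grip_width: 60.0
finger_force: 13.9
```

View pics/s3c.png

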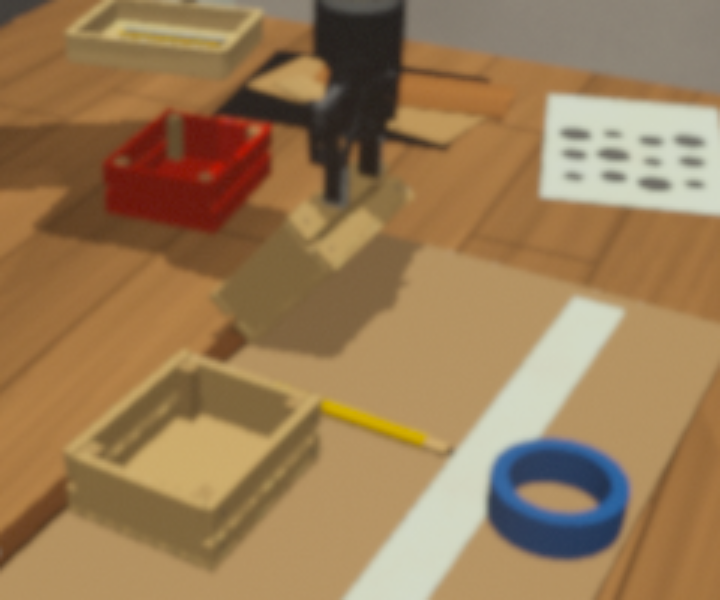

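The crate at crop (320,250), full-frame about (347,183), is tipped about 45–50° and the underside is not yet visible, because the camera's sight line needs more than 55°. The tip is pressing down, so I ease it up and tip a little further.

```bash
cat > look.py <<'E'
from h import *
import sys
n=sys.argv[1];y0,y1,x0,x1=map(int,sys.argv[2:6])
f=env.grab_frame("scene");save(f,n);k=min(800//(x1-x0),600//(y1-y0))
cv2.imwrite(f"pics/{n}c.png",cv2.resize(cv2.cvtColor(f["frame"],cv2.COLOR_RGB2BGR)[y0:y1,x0:x1],None,fx=k,fy=k,interpolation=cv2.INTER_CUBIC))
for t in("crate_a_far_edge","crate_a_near_edge","crate_a_far_left","crate_a_far_right"):
    print(t,[(round(r["score"],2),np.round(r["at"])) for r in env.place_of("scene",t)])
E
python3 -m crank '[1,0,-2,0,60, 1,0,-2,0,60, 1,0,-1,0,60]'
python3 -m crank '[2,0,-0.5,0,60, 2,0,-0.5,0,60, 0,0,0,0,60]'
python3 -m crank '[2,0,-0.5,0,60, 2,0,-0.5,0,60, 0,0,0,0,60]'
python3 look.py s4 140 240 300 420
```

```text
clock: 7.65
position: [503.5, 100.5, 139.8]
eef_rot: [0.029, 1.0, 0.0, -0.0]
force: [0.9, -0.9, 2.8]
grip_width: 60.0
finger_force: 1.4
clock: 7.9
position: [499.6, 100.8, 140.7]
eef_rot: [0.029, 1.0, 0.0, 0.0]
force: [2.9, 0.2, 7.8]
grip_width: 60.1
finger_force: 3.9
clock: 8.15
position: [495.8, 101.1, 141.7]
eef_rot: [0.029, 1.0, 0.0, 0.0]
force: [2.4, -1.7, 8.7]
grip_width: 60.3
finger_force: 4.4
crate_a_far_edge [(0.59, array([270., 326.]))]
crate_a_near_edge [(0.92, array([251., 286.])), (0.45, array([261., 308.]))]
crate_a_far_left [(0.84, array([254., 347.])), (0.64, array([186., 351.]))]
crate_a_far_right [(0.72, array([292., 311.]))]
```

View pics/s4c.png

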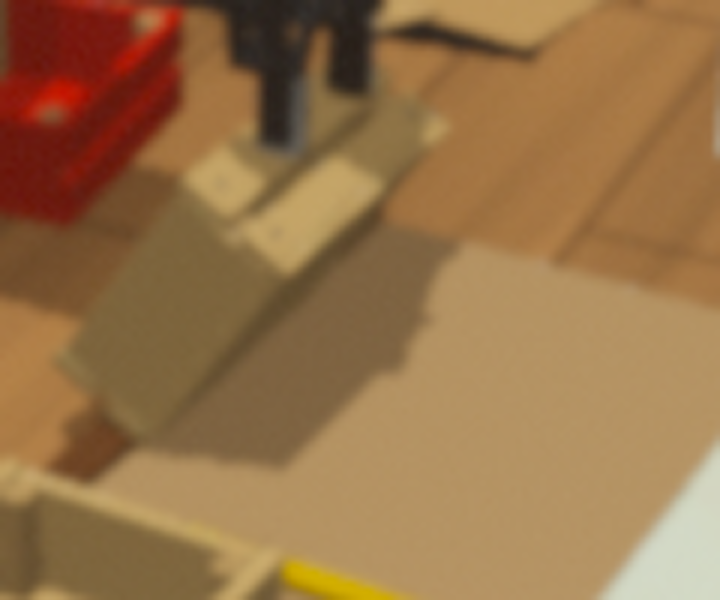

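The underside is just emerging as a thin sliver in the crop, from (290,280) to (160,430). A few more degrees are needed.

```bash
python3 -m crank '[2,0,-0.4,0,60, 2,0,-0.4,0,60, 0,0,0,0,60]'
python3 -m crank '[2,0,-0.3,0,60, 2,0,-0.3,0,60, 0,0,0,0,60]'
python3 look.py s5 150 220 305 385
```

```text
clock: 8.65
position: [491.9, 101.3, 142.6]
eef_rot: [0.029, 1.0, 0.0, 0.0]
force: [3.5, -0.6, 11.0]
grip_width: 60.2
finger_force: 5.2
clock: 8.9
position: [488.2, 101.6, 143.4]
eef_rot: [0.029, 1.0, 0.0, 0.001]
force: [3.3, -1.0, 13.5]
grip_width: 60.1
finger_force: 6.4
crate_a_far_edge [(0.78, array([270., 329.]))]
crate_a_near_edge [(0.8, array([252., 283.]))]
crate_a_far_left [(0.76, array([253., 345.])), (0.39, array([289., 312.]))]
crate_a_far_right [(0.57, array([291., 311.]))]
```

View pics/s5c.png

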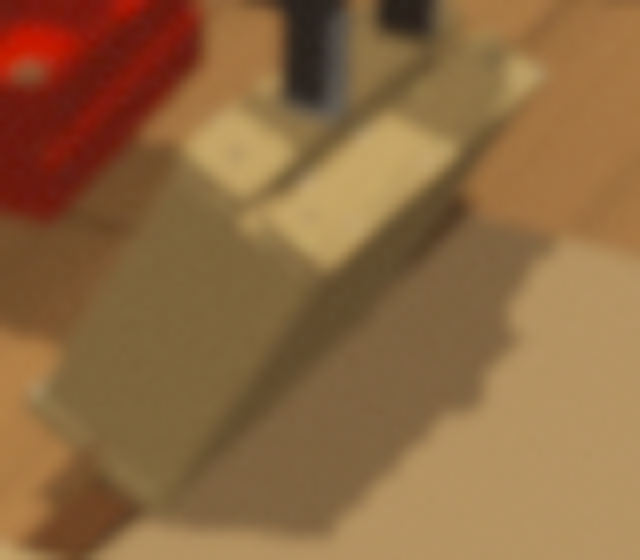

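A shaded underside sliver is now visible, from crop (325,270) to (165,505). I check its brightness for a dark mark.

Run:
```python
import cv2,numpy as np
g=cv2.imread("pics/s5.png").astype(int)
for r in range(174,216,2): print(r,' '.join("%3d"%g[r,c].mean() for c in range(320,372)))
```

```text
174  79  80  81  82  87  92  94  94  96  99 103 105 109 114 121 125 121 114 111 115 123 135 148 155 155 156 156 155 155 155 154 152 149 146 140 130 112  93  80  72  72  72  76  89 101 108 112 112 113 112 114 114
176  79  80  82  87  92  93  94  94  94  95  96  97 100 104 106 115 125 130 136 144 152 154 153 150 151 154 154 154 154 153 150 146 141 126 107  88  77  75  71  69  63  59  63  78  96 105 108 111 112 114 114 114
178  76  81  87  93  94  94  95  95  94  95  94  96  94  96 105 119 128 127 123 131 141 150 153 152 153 151 151 150 151 152 144 126 105  84  76  72  71  70  65  62  61  70  82  90  95  97  99 100 101 103 104 107
180  87  91  94  94  95  95  93  95  95  94  93  94  93  95  95  97 102 107 108 109 112 124 139 149 150 148 147 147 140 124 102  84  76  72  73  72  70  65  64  72  82  91  94  96  97  95  96  97  96  97  97 100
182  92  94  95  95  94  94  95  95  95  95  94  94  95  94  95  95  95  96  95  97 100 104 106 113 125 133 132 119  98  81  75  73  73  73  72  69  70  72  83  90  94  96  97  95  96  97  95  96  97  98 100 109
184  94  95  94  93  94  94  94  95  94 
[... 2651 characters left out ...]
 140 140 141 141 141 141 141 142 141 141 141 141 141 141 142 141
210  94  99 103 103  99  95  92  88  86  89  94  95  96  96  97  97  96  96  96  96  96  96  96  97  95  96  97  95  97  98 103 113 125 132 138 140 141 141 141 142 141 141 142 141 142 142 141 141 141 141 142 142
212  75  81  90  95  96  93  90  91  94  96  96  96  96  97  96  96  97  97  96  96  96  96  96  96  97  97  97  99 101 108 120 131 139 140 140 141 141 142 140 141 142 141 142 141 141 142 141 142 142 141 141 142
214  68  74  89 100 104 102 100 101  99  99  98  97  98  98  97  99  98  98  96  97  96  98  96  97  96  98 103 113 124 132 138 141 142 142 141 141 141 142 141 141 141 141 141 141 141 141 141 142 142 141 141 142
```

The sliver is a uniform ~73 grey from corner to centre with no dark ring, so the left crate looks unmarked. I lower it gently along the reverse arc.

```bash
python3 -m crank '[-3,0,0.4,0,60, -3,0,0.4,0,60, -3,0,0.6,0,60, -4,0,1.2,0,60, -4,0,1.2,0,60]'
python3 -m crank '[-4,0,1.5,0,60, -4,0,1.5,0,60, -5,0,2.3,0,60, -5,0,2.3,0,60, -6,0,3.3,0,60]'
python3 -m crank '[-6,0,3.3,0,60, -6,0,3.3,0,60, -6,0,4.5,0,60, -6,0,4.5,0,60, -6,0,4.5,0,60]'
python3 -m crank '[-6,0,5.5,0,60, -6,0,5.5,0,60, -5,0,5.5,0,60, -5,0,6.5,0,60, -5,0,6.5,0,60]'
python3 -m crank '[-5,0,6.5,0,60, -4,0,7,0,60, -4,0,7,0,60, -4,0,7,0,60, 0,0,0,0,60]'
python3 -m crank '[-15,0,0,0,60, -15,0,0,0,60, 0,0,-20,0,60]'
python3 - <<'E'
from h import *
fs={c:env.grab_frame(c) for c in("top","scene")};save(fs["scene"],"s6")
for k,(q,j) in crates(fs).items(): print(k,np.round(q,1),round(j,3))
E
```

```text
clock: 9.57
position: [504.9, 100.5, 139.1]
eef_rot: [0.029, 1.0, 0.0, 0.0]
force: [2.6, -0.8, 4.4]
grip_width: 59.8
finger_force: 2.8
clock: 9.98
position: [529.1, 99.1, 128.2]
eef_rot: [0.029, 1.0, 0.0, 0.0]
force: [4.3, -2.4, 6.1]
grip_width: 60.1
finger_force: 3.3
clock: 10.4
position: [559.0, 97.3, 107.4]
eef_rot: [0.029, 1.0, 0.0, -0.0]
force: [1.4, 0.8, 0.6]
grip_width: 60.3
finger_force: 0.4
clock: 10.82
position: [586.1, 95.6, 77.8]
eef_rot: [0.029, 1.0, -0.0, -0.0]
force: [1.0, 0.2, -1.0]
grip_width: 60.2
finger_force: 0.4
clock: 11.23
position: [602.7, 94.5, 49.5]
eef_rot: [0.029, 1.0, -0.0, -0.001]
force: [-0.9, 1.4, 0.9]
grip_width: 59.9
finger_force: 0.0
clock: 11.48
position: [633.2, 92.6, 68.6]
eef_rot: [0.029, 1.0, -0.0, -0.001]
force: [-1.9, -0.6, -0.3]
grip_width: 59.9
finger_force: 0.0
L single [519.6  77.4 -60.7]
L single [522.9  97.9 -35.2]
R single [ 503.1 -176.1  -81.3]
R single [ 502.8 -172.2  -53.8]
L [519.4  93.4 -39.4] 0.419
R [ 502.9 -175.8  -82.5] 0.047
```

```bash
python3 -m crank '[0,0,-20,1.2,60, 0,0,-21,0,60, 1,-35,0,0,60, 1,-35,0,0,60, 1,-35,0,0,60]'
python3 -m crank '[1,-35,0,0,60, 1,-35,0,0,60, 1,-35,0,0,60, 1,-35,0,0,60, 1,-32,0,0,60]'
python3 -m crank '[0,0,20,0,60, 0,0,20,0,60, 0,0,18,0,60, 0,0,0,0,60, 0,0,0,0,60]'
python3 - <<'E'
from h import *
s=env.read_state();print(s["position"],s["eef_rot"])
f=env.grab_frame("wrist");save(f,"w3")
m=[r for r in env.cut_out("wrist","crate_a")][:2]
for r in m:
    ys,xs=np.nonzero(r["mask"]);b=ys.max();print(r["score"],b,[ (y,xs[ys==y].min(),xs[ys==y].max()) for y in range(b-30,b,6)])
E
```

```text
clock: 12.2
position: [620.6, -12.1, 112.0]
eef_rot: [0.039, 0.999, -0.0, -0.0]
force: [1.0, 0.6, 0.6]
grip_width: 59.9
finger_force: 0.0
clock: 12.62
position: [601.6, -184.3, 111.5]
eef_rot: [0.04, 0.999, 0.0, -0.0]
force: [-0.0, 0.5, 0.0]
grip_width: 60.0
finger_force: 0.0
clock: 13.03
position: [601.5, -182.1, 53.1]
eef_rot: [0.04, 0.999, 0.0, -0.001]
force: [0.8, -0.9, -0.0]
grip_width: 60.0
finger_force: 0.0
[ 601.54337997 -182.14426615   53.12189166] [ 3.97980209e-02  9.99206775e-01  4.07686441e-04 -1.33139290e-03]
0.83 251 [(221, np.int64(113), np.int64(533)), (227, np.int64(114), np.int64(531)), (233, np.int64(113), np.int64(532)), (239, np.int64(113), np.int64(532)), (245, np.int64(113), np.int64(530))]
```

```bash
python3 -m crank '[5,0,0,0,60, 5,0,0,0,60, 5,0,0,0,60, 5,0,0,0,60, 0,0,0,0,60]'
python3 -m crank '[2,0,0,0,60, 2,0,0,0,60, 0,0,0,0,60]'
python3 -m crank '[2,0,0,0,60, 1,0,0,0,60, 0,0,0,0,60]'
```

```text
clock: 13.55
position: [581.5, -180.8, 54.4]
eef_rot: [0.04, 0.999, 0.0, -0.0]
force: [-0.2, -0.2, -0.7]
grip_width: 60.4
finger_force: 0.0
clock: 13.8
position: [578.7, -180.7, 54.2]
eef_rot: [0.04, 0.999, -0.0, 0.0]
force: [0.7, 0.1, -0.3]
grip_width: 60.1
finger_force: 0.0
clock: 14.05
position: [575.9, -180.5, 54.2]
eef_rot: [0.04, 0.999, -0.0, 0.0]
force: [1.3, -1.0, 1.0]
grip_width: 59.8
finger_force: 0.6
```

```bash
python3 -m crank '[2,0,0,0,60, 2,0,0,0,60, 0,0,0,0,60]'
python3 -m crank '[2,0,0,0,60, 1,0,0,0,60, 0,0,0,0,60]'
```

```text
clock: 14.3
position: [575.0, -180.5, 55.3]
eef_rot: [0.04, 0.999, -0.001, 0.003]
force: [14.8, 4.9, 4.1]
grip_width: 59.9
finger_force: 7.2
clock: 14.55
position: [574.5, -180.5, 56.2]
eef_rot: [0.04, 0.999, -0.001, 0.005]
force: [23.6, 7.7, 9.2]
grip_width: 59.7
finger_force: 11.7
```

```bash
python3 -m crank '[1,0,-7,0,60, 2,0,-7,0,60, 2,0,-7,0,60, 4,0,-6.5,0,60, 4,0,-6.5,0,60]'
python3 -m crank '[4,0,-6.5,0,60, 5.2,0,-5.7,0,60, 5.2,0,-5.7,0,60, 5.2,0,-5.7,0,60, 5.8,0,-4.5,0,60]'
python3 -m crank '[5.8,0,-4.5,0,60, 5.8,0,-4.5,0,60, 6,0,-3.5,0,60, 6,0,-3.5,0,60, 6,0,-3.5,0,60]'
python3 -m crank '[5,0,-2.3,0,60, 5,0,-2.3,0,60, 5,0,-1.5,0,60, 0,0,0,0,60, 0,0,0,0,60]'
```

```text
clock: 14.97
position: [556.7, -178.8, 88.8]
eef_rot: [0.04, 0.999, -0.0, 0.001]
force: [4.4, 1.6, 1.4]
grip_width: 60.2
finger_force: 2.2
clock: 15.38
position: [529.7, -176.7, 116.7]
eef_rot: [0.04, 0.999, 0.0, -0.0]
force: [2.7, 0.9, 0.9]
grip_width: 59.9
finger_force: 1.4
clock: 15.8
position: [500.2, -174.4, 135.9]
eef_rot: [0.04, 0.999, 0.0, -0.0]
force: [0.2, 0.4, 0.2]
grip_width: 59.9
finger_force: 0.3
clock: 16.22
position: [486.1, -173.4, 142.0]
eef_rot: [0.04, 0.999, -0.0, 0.0]
force: [1.0, -0.7, 1.1]
grip_width: 59.5
finger_force: 0.8
```

```bash
python3 -m crank '[2.5,0,-0.3,0,60, 2.5,0,-0.3,0,60, 0,0,0,0,60]'
python3 -m crank '[2.5,0,0,0,60, 2.5,0,0,0,60, 0,0,0,0,60]'
python3 look.py s7 180 280 260 380
```

```text
clock: 16.47
position: [481.8, -173.2, 142.9]
eef_rot: [0.04, 0.999, -0.0, 0.001]
force: [3.5, 0.0, 7.9]
grip_width: 60.2
finger_force: 4.0
clock: 16.72
position: [478.0, -173.1, 143.6]
eef_rot: [0.04, 0.999, -0.001, 0.002]
force: [4.9, 2.5, 19.0]
grip_width: 60.1
finger_force: 8.8
crate_a_far_edge [(0.88, array([224., 311.])), (0.38, array([253., 284.]))]
crate_a_near_edge [(0.95, array([252., 284.]))]
crate_a_far_left [(0.85, array([208., 326.]))]
crate_a_far_right [(0.59, array([240., 289.]))]
```

View pics/s7c.png

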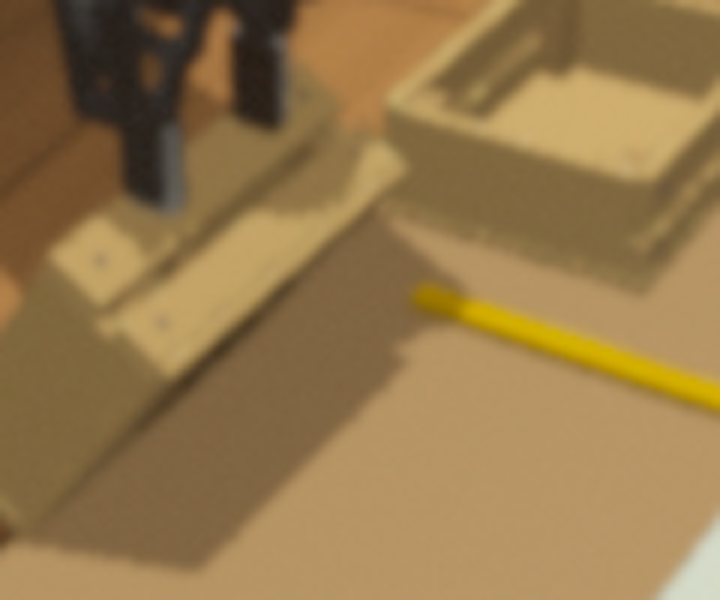

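The right crate is tipped about 56°, with a thin darker sliver running from crop (165,380) to (50,510). A few more degrees, lifting slightly.

```bash
python3 -m crank '[2,0,-1.2,0,60, 2,0,-0.8,0,60, 0,0,0,0,60]'
python3 -m crank '[2,0,-0.5,0,60, 2,0,-0.5,0,60, 0,0,0,0,60]'
python3 look.py s8 180 280 260 380
python3 - <<'E'
import cv2,numpy as np
g=cv2.imread("pics/s8.png").astype(int)
for r in range(206,272,3): print(r,' '.join("%3d"%g[r,c].mean() for c in range(264,330)))
E
```

```text
clock: 17.22
position: [472.9, -172.5, 145.1]
eef_rot: [0.04, 0.999, -0.0, 0.001]
force: [2.3, -1.1, 10.1]
grip_width: 59.7
finger_force: 5.4
clock: 17.47
position: [468.8, -172.2, 146.0]
eef_rot: [0.04, 0.999, -0.0, 0.001]
force: [2.0, -1.6, 9.6]
grip_width: 60.1
finger_force: 5.0
crate_a_far_edge [(0.57, array([220., 308.]))]
crate_a_near_edge [(0.64, array([252., 286.])), (0.38, array([238., 294.]))]
crate_a_far_left [(0.86, array([204., 322.]))]
crate_a_far_right []
206  72  67  68  69  72  75  79  81  81  81  80  75  62  47  37  36  34  37  42  58  77  86  89  94 105 109 110 110 110 110 110 109 110 110 108 103  96  90  85  87  87  93  99 103 106 109 110 110 110 111 118 133 148 154 153 151 150 149 146 132 120 116 110 103  98  97
209  70  73  77  81  82  80  80  81  81  80  80  78  73  58  49  43  39  35  40  58  77  89  92  93 104 109 110 110 110 110 108 106  99  92  88  84  86  91  97 103 108 111 111 112 110 110 112 113 118 130 144 152 152 149 145 138 122 102  86  91 103 108 103  99  99  97
212  80  81  81  81  80  80  82  85  87  91  95 103 106 106 102  97  90  83  81  86  93 1
[... 4570 characters left out ...]
  99  98  99  99  98  98  97  99  99 100 103 109 117 129 138 143 143 143 144 143 143 143 143 143 144 144 143 144 143 144 143 143 144 143 143 143 145 144 143 143 144
266  97  93  90  88  91  95  96  97  97  98  99  98  99  99  97  99  98  98  99  97  98  97  97  98  99  99  98  98  99  99  99 100 105 115 127 136 142 143 142 143 143 143 143 144 143 142 143 142 143 144 143 143 143 143 144 144 144 143 144 143 144 143 144 142 144 143
269  98  98  98  98  99  99  98 100  99  97  98  97  98  98  98  99  99  99  98  99  98  98  98  98  98 100  97  97 101 104 113 123 131 139 143 142 144 143 143 143 144 143 144 143 143 143 143 144 143 144 143 144 143 144 144 144 143 143 142 144 144 143 144 144 144 144
```

The sliver of the right crate is dark (44–58) around its centre and 75 at its ends, unlike the left crate's uniform 73. The right crate bears the mark, so I lower it.

```bash
python3 -m crank '[-3,0,0.5,0,60, -3,0,0.8,0,60, -3,0,1,0,60, -4,0,1.3,0,60, -4,0,1.5,0,60]'
python3 -m crank '[-4,0,1.7,0,60, -5,0,2.3,0,60, -5,0,2.5,0,60, -5,0,2.5,0,60, -6,0,3.5,0,60]'
python3 -m crank '[-6,0,3.5,0,60, -6,0,4,0,60, -6,0,4.5,0,60, -6,0,5,0,60, -6,0,5,0,60]'
python3 -m crank '[-6,0,5.5,0,60, -6,0,5.5,0,60, -5,0,6,0,60, -5,0,6.5,0,60, -5,0,6.5,0,60]'
python3 -m crank '[-5,0,6.5,0,60, -4,0,7,0,60, -4,0,7,0,60, -4,0,5,0,60, 0,0,0,0,60]'
python3 -m crank '[-12,0,0,0,60, -12,0,0,0,60, 0,0,-25,0,60, 0,0,-35,0,45, 0,0,-10,0,45]'
python3 - <<'E'
from h import *
fs={c:env.grab_frame(c) for c in("top","scene")}
for k,(q,j) in crates(fs).items(): print(k,np.round(q,1),round(j,3))
E
```

```text
clock: 18.13
position: [486.8, -173.7, 141.1]
eef_rot: [0.04, 0.999, -0.001, 0.002]
force: [4.7, 1.4, 14.4]
grip_width: 60.0
finger_force: 7.1
clock: 18.55
position: [513.2, -175.9, 129.2]
eef_rot: [0.04, 0.999, -0.001, 0.003]
force: [10.9, 3.7, 15.8]
grip_width: 59.9
finger_force: 9.0
clock: 18.97
position: [543.3, -178.5, 106.9]
eef_rot: [0.04, 0.999, -0.001, 0.003]
force: [9.7, -1.9, 9.5]
grip_width: 59.8
finger_force: 6.1
clock: 19.38
position: [567.8, -179.9, 75.5]
eef_rot: [0.04, 0.999, -0.0, 0.001]
force: [2.8, -0.4, -1.0]
grip_width: 60.3
finger_force: 1.1
clock: 19.8
position: [583.7, -180.9, 48.9]
eef_rot: [0.04, 0.999, 0.0, -0.001]
force: [-0.4, -0.8, -0.5]
grip_width: 60.2
finger_force: 0.0
clock: 20.22
position: [609.3, -183.5, 124.3]
eef_rot: [0.04, 0.999, -0.001, 0.002]
force: [2.5, 0.1, 0.5]
grip_width: 45.0
finger_force: 0.0
L single [521.1  94.7 -47. ]
L single [522.8  99.2 -60.7]
R single [ 499.7 -171.6  -77.2]
L [522.2  99.5 -62.6] 0.195
R [ 499.7 -171.6  -77.2] 0.03
```

```bash
python3 -m crank '[30,1,0,0,45, 30,1,0,0,45, 25,1,0,0,45, 0,0,0,0,45, 0,0,0,0,45]'
python3 -m crank '[0,0,30,0,45, 0,0,30,0,45, 0,0,25,0,45, 0,0,14,0,45, 0,0,0,0,45]'
python3 -m crank '[-5,0,0,0,45, -5,0,0,0,45, -5,0,0,0,45, -3,0,0,0,45, 0,0,0,0,45]'
python3 -c "
from h import *
f=env.grab_frame('wrist');save(f,'w4')"
```

```text
clock: 20.93
position: [521.6, -172.9, 119.6]
eef_rot: [0.04, 0.999, 0.0, -0.001]
force: [-0.0, -0.0, -0.9]
grip_width: 45.1
finger_force: 0.0
clock: 21.35
position: [522.0, -172.6, 17.9]
eef_rot: [0.04, 0.999, 0.001, -0.002]
force: [-0.3, 0.4, -1.2]
grip_width: 44.9
finger_force: 0.0
clock: 21.77
position: [542.8, -175.0, 22.3]
eef_rot: [0.04, 0.999, -0.0, 0.001]
force: [-0.6, -0.1, 0.4]
grip_width: 44.8
finger_force: 0.0
```

View pics/w4.png

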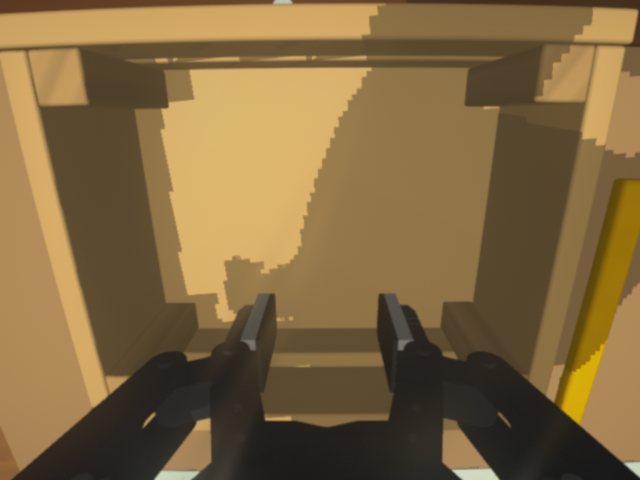

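The fingers (columns 265 and 395) are inside the marked crate, centred and just short of its far wall. Now I push.

```bash
python3 -m crank '[-4,0,0,0,45, -6,0,0,0,45, -6,0,0,0,45, -6,0,0,0,45, -6,0,0,0,45]'
python3 -m crank '[-6,0,0,0,45, -6,0,0,0,45, -6,0,0,0,45, -6,0,0,0,45, -6,0,0,0,45]'
python3 -m crank '[-6,0,0,0,45, -6,0,0,0,45, -6,0,0,0,45, -6,0,0,0,45, -6,0,0,0,45]'
python3 -m crank '[-5,0,0,0,45, -4,0,0,0,45, -3,0,0,0,45, 0,0,0,0,45]'
cat > edge.py <<'E'
from h import *
f=env.grab_frame("scene");save(f,"e%d"%(env.read_state()["clock"]*100))
g=(605,-182,-75)
for c in("crate_a",):
    for r in env.cut_out("scene",c):
        p=onz(f,r["at"],40)
        if abs(p[0]-600)<60 and abs(p[1]+180)<60:
            q,j=fit([(f,hullmask(r["mask"]))],g);print(np.round(q,1),round(j,3))
n=np.array([np.cos(.069),-np.sin(.069)])
for t in("crate_a_far_left","crate_a_far_right"):
    for r in env.place_of("scene",t):
        P=onz(f,r["at"],9)[:2];print(t,round(r["score"],2),np.round(P,1),"line x %.1f"%((P-[694.6,-64.2])@n))
E
python3 edge.py
```

```text
clock: 22.23
position: [569.7, -177.0, 21.3]
eef_rot: [0.04, 0.999, 0.0, -0.0]
force: [-3.2, -0.2, 2.3]
grip_width: 45.0
finger_force: 0.0
clock: 22.65
position: [599.6, -179.3, 21.3]
eef_rot: [0.04, 0.999, -0.0, 0.0]
force: [-2.5, -1.2, 0.2]
grip_width: 44.6
finger_force: 0.0
clock: 23.07
position: [629.4, -181.7, 21.3]
eef_rot: [0.04, 0.999, -0.0, -0.0]
force: [-0.8, 0.1, -1.5]
grip_width: 45.0
finger_force: 0.0
clock: 23.4
position: [641.5, -182.7, 21.3]
eef_rot: [0.04, 0.999, -0.0, 0.0]
force: [0.4, 0.9, -0.1]
grip_width: 44.6
finger_force: 0.0
[ 598.8 -180.   -63.8] 0.023
crate_a_far_left 0.67 [ 665.6 -111.4] line x -25.6
crate_a_far_right 0.69 [457.8  95.4] line x -247.2
crate_a_far_right 0.62 [ 652.7 -269.3] line x -27.7
```

```bash
python3 -m crank '[-6,0,0,0,45, -6,0,0,0,45, -6,0,0,0,45, -4,0,0,0,45, -3,0,0,0,45]'
python3 -m crank '[0,0,0,0,45, 0,0,0,0,45, 5,0,0,0,45, 10,0,0,0,45, 0,0,-30,0,45]'
python3 -m crank '[0,0,-35,0,45, 0,0,-35,0,45, 0,0,-20,0,45, 0,0,0,0,45, 0,0,0,0,45]'
python3 edge.py
```

```text
clock: 24.02
position: [666.4, -184.7, 21.2]
eef_rot: [0.04, 0.999, -0.0, 0.0]
force: [-2.7, 0.9, 0.6]
grip_width: 44.5
finger_force: 0.0
clock: 24.43
position: [645.4, -182.1, 46.5]
eef_rot: [0.04, 0.999, 0.001, -0.005]
force: [-1.5, 0.7, -0.6]
grip_width: 45.2
finger_force: 0.0
clock: 24.85
position: [651.0, -183.6, 142.7]
eef_rot: [0.04, 0.999, -0.0, 0.001]
force: [0.1, 0.5, -1.4]
grip_width: 45.1
finger_force: 0.0
[ 624.1 -181.4  -81.7] 0.014
crate_a_far_left 0.89 [ 695.2 -113.5] line x 4.0
crate_a_far_right 0.6 [ 672.8 -263.4] line x -8.0
crate_a_far_right 0.55 [ 624.9 -173.9] line x -62.0
crate_a_far_right 0.26 [ 685.  -191.9] line x -0.8
```

```bash
python3 -m crank '[0,0,-40,0,45, 0,0,-40,0,45, 0,0,-40,0,45, 0,35,0,0,45, 0,35,0,0,45]'
python3 -m crank '[0,38,0,0,45, 0,38,0,0,45, 0,38,0,0,45, 0,38,0,0,45, 0,38,0,0,45]'
python3 -m crank '[0,38,0,0,45, 0,38,0,0,45, 0,38,0,0,45, 0,38,0,0,45, 0,38,0,0,45]'
python3 -m crank '[0,0,0,0,45, 0,0,0,0,45, 0,0,0,0,45]'
python3 edge.py
python3 - <<'E'
from h import *
f=env.grab_frame("top");save(f,"top9")
n=np.array([np.cos(.069),-np.sin(.069)])
for t in("crate_a_far_left","crate_a_far_right","tape_roll","pencil","mug","crate_a_near_edge"):
    for r in env.place_of("top",t):
        P=onz(f,r["at"],0 if t=="mug" else 9)[:2];print(t,round(r["score"],2),np.round(P,1),"line x %.1f"%((P-[694.6,-64.2])@n))
for r in env.cut_out("top","crate_a"):
    p=onz(f,r["at"],20);g=None
    if abs(p[0]-625)<40 and abs(p[1]+182)<40:g=(624,-182,-75)
    if abs(p[0]-522)<40 and abs(p[1]-95)<40:g=(522,95,-50)
    if g: print(np.round(fit([(f,hullmask(r["mask"]))],g)[0],1))
E
```

```text
clock: 25.47
position: [657.3, -114.6, 263.0]
eef_rot: [0.041, 0.999, -0.0, 0.002]
force: [-0.1, -0.7, -1.2]
grip_width: 45.1
finger_force: 0.0
clock: 25.88
position: [670.9, 77.5, 260.0]
eef_rot: [0.04, 0.999, -0.0, -0.001]
force: [0.5, 0.0, 0.2]
grip_width: 45.2
finger_force: 0.0
clock: 26.3
position: [686.0, 266.9, 259.8]
eef_rot: [0.04, 0.999, -0.0, -0.001]
force: [-0.4, -0.2, 0.5]
grip_width: 44.8
finger_force: 0.0
clock: 26.55
position: [686.1, 264.9, 259.9]
eef_rot: [0.04, 0.999, -0.001, -0.001]
force: [-0.7, -1.0, -0.4]
grip_width: 45.0
finger_force: 0.0
[ 623.6 -182.8  -80.8] 0.009
crate_a_far_left 0.73 [ 687. -108.] line x -4.6
crate_a_far_right 0.55 [ 676.7 -265.6] line x -4.0
crate_a_far_left 0.63 [ 699.3 -110. ] line x 7.9
crate_a_far_left 0.46 [ 555.6 -180.8] line x -130.6
crate_a_far_left 0.2 [ 625.2 -185.3] line x -60.9
crate_a_far_right 0.95 [ 676.2 -268.8] line x -4.3
tape_roll 0.57 [756.7 -93.4] line x 64.0
tape_roll 0.42 [ 688.2 -269.7] line x 7.8
pencil 0.74 [568.8 -40.7] line x -127.1
mug 0.82 [ 602.  -467.9] line x -64.5
crate_a_near_edge 0.75 [ 559.6 -177.4] line x -126.9
[522.1  94.4 -60. ]
[ 622.9 -186.1  -74.5]
```

View pics/top9.png

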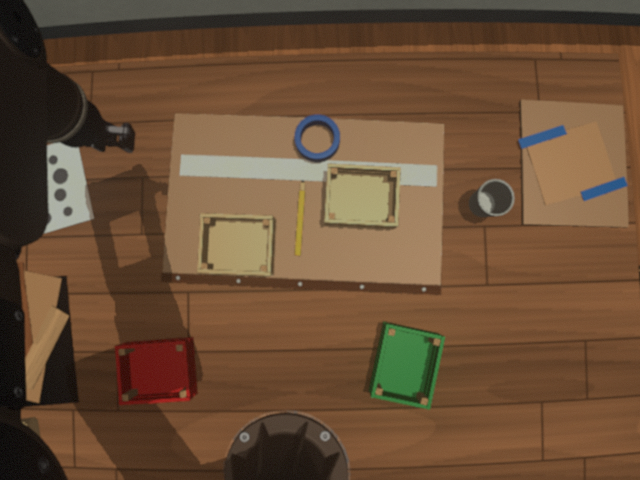

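The final top view shows the marked crate's far edge inside the tape strip (columns 325–400, row about 170). The left crate, roll, pencil and cup are where they started, and the arm is clear.

```bash
python3 -c "
from rig import env
print(env.job_done())"
```

```text
the job is handed in; nothing more can be done
None
```

I tipped and lowered both crates and found the mark on the right one. I pushed that crate flat until its far edge was on the tape, within about 8 mm of the tape's centre line in the final pictures. The left crate, roll, pencil and cup are at their starting places. The job is handed in, but the hand-in gave no verdict.

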